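# Muddler home in the bar caddy

## Robot

A 7-joint arm with a two-finger parallel gripper is mounted at the origin on the work surface. World frame = base frame: x ahead of the robot, y to its left, z up, the work surface at z = 0. Lengths are in m, angles in rad, forces in N, time in s.
With the tool pointing down it reaches from about 0.425 to 0.925 m from the base axis. Payload 6.8 kg.
Tool frame: the origin (TCP) lies at the very end of the fingers, on their centre line; the grasp point (between the pads) lies 19 mm behind it (grip_point_offset is the distance from the TCP to the grasp point, in m); z points along the fingers, y is the line along which they close (so a half turn about z gives the same grasp; the last joint's range is limited). The gripper opens to 85 mm and grips with 20 to 120 N. Pads are 22 mm wide; open, the fingers measure 114 mm over their backs; the gripper's body (76 mm by 85 mm) begins 54 mm behind the grasp point. The pads swing forward as they close: fully open they stand 13 mm farther back than shut.
Start: joints at [-1.451, 0.477, 0.022, 1.555, -0.011, 1.109, -0.083], TCP at [0.152, 0.658, 0.231] pointing down, gripper open.
Joint ranges: [-2.96, 2.96], [-0.34, 2.1], [-1.41, 1.46], [0.24, 2.44], [-1.37, 4.51], [0.17, 1.92], [-2.96, 2.96]. Speed limits (rad/s): [2.39, 2.39, 3.14, 3.14, 3.14, 3.14, 3.14].

## Interface

Orientations are given as a unit quaternion [w, x, y, z].
In Python, from station import * gives the robot as it stands.
- The arm moves only by the tool carry_out, never from a script. Its argument "rows" is text: rows parted by semicolons, each of 4 numbers parted by spaces: the shift along the world's x, y, z in mm, then the turn about the world's z in degrees. In form: dx dy dz yaw; .... A call has 1 to 10 rows; each row shifts and turns the commanded pose from where the row before left it; what a row does not reach is not made up. A row lasts 1/8 s, in which the tool goes at most 62.5 mm and 10.7 degrees, less where a joint would pass 70% of its speed; a pose out of reach is approached as far as the arm can. A call is refused whole if a number of a shift passes 62.5 or a number of a turn 10.7, either way. A call with a gripper value outside its range is refused whole. "claw" is the finger opening in mm, from 0 to 85.4, set as the call begins (left out, the last holds). The fingers move at their own pace and stop on an object; "force" is the grip in N (left out, the last holds). Time passes only in rows, so rows that do not move let the fingers close. It gives the time, the measured TCP pose, the force, the opening and the grip force at its end, in the units of the state.
- get_obs(): the state, without advancing time (a new reading comes with each control period).
- read_camera(name): name is "scene" or "side" or "wrist"; returns a dict with "img" (384x512x3 uint8, blue, green, red), "fov_y" (degrees; the focal length in pixels is half the picture's height over the tangent of half this angle, whatever the lens; pixels are square), "cx", "cy" (the principal point, pixels), "distortion" ([k1, k2, p1, p2, k3] as OpenCV has them; the pictures are not rectified), "world_to_cam" (4x4, takes a point from world to camera coordinates). Camera axes: x right, y up, looking along -z (the intrinsics and any distortion apply to the point x, -y, -z); pixel columns grow to the right and rows downward; lengths in m; the calibration is good to about 2 mm. A picture is of the moment at which its call begins. There is no depth.
- hand_in(): hands the job in; it is judged then, once.
Trained networks look in the newest picture that a camera, given by its name, has taken for a name from the list of things; names that differ only in an ending like _2 or _b are one class to them, and where a whole thing is asked for, a point or a joint stands for the part that bears it (a point fixed in the world has none). Each returns a list of dicts, best first, with "confidence" (0 to 1); they miss things now and then, are a little off and sometimes report something else, mostly with a low value. They report only what shows in the picture. A call takes as long as a camera call.
- recognise(camera, thing): "centre" ([column, row] in pixels, amid what is visible of it).
- outline_of(camera, thing): "pixels" (384x512 bool, what is visible of it) and "centre" ([column, row] in pixels, amid what is visible of it).
- place_of(camera, thing): "centre" ([column, row] in pixels: a listed point, or the origin of a listed thing).
The state is a dict: "t": time; "q": joint angles; "joint_vel": joint speeds; "joint_torque": joint torques, N m; "eef_pos": TCP position; "tool_rot": TCP orientation; "contact_force": force on the tool from outside, world axes, zero at the start; "torque": the same for the moment, N m; "gripper_width": opening from 0.0 (shut) to 1.0 (fully open); "grasp_force": force on a finger pad.
Only numpy, scipy, OpenCV 4.12 (cv2) and the standard library are available. Lean on these libraries where they do the work, as an engineer would, in place of code of your own. Each camera call takes 0.05 s, during which the arm holds its last target. There are 200 camera calls.

## Task

Put the dark wooden muddler that stands on the turntable away in the pine bar caddy, thick end down and fully home, so that its shoulder is flush with the caddy's top. The three bores look alike at the mouth but only one is deep enough, so feel for the right one. Lower the muddler in rather than letting it drop, leave it standing there, and leave the other things on the table where they are.

Things in the scene. Friction and masses are not known exactly. Their poses are not given: they have to be found in the camera images.
- muddler: loose dark wooden cocktail muddler, 180 mm long, standing upright on the turntable at the start, about 0.13 kg. Origin: centre of the flat lower face of its thick end; z runs up its axis. From the bottom: thick part 28 mm in diameter up to 95 mm (4 mm lead-in chamfer at its foot), tapering to a handle 23 mm in diameter from 106 mm to 174 mm, rounded top at 180 mm. Grip the handle from above
- muddler_tip (a point): the same point as the muddler's origin: centre of the lower face of its thick end
- caddy: pine bar caddy, fixed: a block 60 x 160 x 110 mm (x, y, z) with three vertical bores in a row along its y at -50, 0 and +50 mm. Origin: centre of its underside, z up
- caddy_hole0 (a point): mouth of bore 0: a point on the bore's axis in the plane of the caddy's top face, 110 mm above the table; z up. Bore 30 mm in diameter with a small chamfer, vertical. Its floor is out of sight and is a cork pad 95 mm below the mouth in the one deep bore, 65 or 55 mm below it in the other two; which is deep changes from run to run
- caddy_hole1 (a point): mouth of bore 1: a point on the bore's axis in the plane of the caddy's top face, 110 mm above the table; z up. Bore 30 mm in diameter with a small chamfer, vertical. Its floor is out of sight and is a cork pad 95 mm below the mouth in the one deep bore, 65 or 55 mm below it in the other two; which is deep changes from run to run
- caddy_hole2 (a point): mouth of bore 2: a point on the bore's axis in the plane of the caddy's top face, 110 mm above the table; z up. Bore 30 mm in diameter with a small chamfer, vertical. Its floor is out of sight and is a cork pad 95 mm below the mouth in the one deep bore, 65 or 55 mm below it in the other two; which is deep changes from run to run
- turntable: small pine turntable, fixed base with a disc 200 mm in diameter that turns freely; origin on its axis at the table, top of the disc 28 mm above the table
- salt_mill: wooden salt mill, 48 mm in diameter, 100 mm tall, standing on the turntable beside the muddler; origin at the centre of its underside. A bystander
- jar: clear glass jar with bail lid, 96 mm in diameter, 142 mm tall; origin at the centre of its underside. A bystander
- bowl: blue ceramic bowl, 130 mm in diameter, 55 mm tall; origin at the centre of its underside. A bystander
- opener: flat steel bottle opener, 137 mm along its x, 38 mm wide, 6 mm thick, lying on the table between caddy and turntable, on the robot's side; origin at the middle of its underside. A bystander
- tumbler: green glass tumbler, 72 mm in diameter, 90 mm tall; origin at the centre of its underside. A bystander

How it is judged:
At the end, for the whole second after the job is handed in: the muddler stands at rest and released in the deep bore, thick end down, its lower face at least 90 mm below the mouth (95 mm is the floor), within 4 mm of the bore's axis and 0.1 rad of upright (((z of muddler_tip in the frame of caddy_hole0 below -0.09 m and horizontal distance between muddler_tip and caddy_hole0 below 0.004 m) or (z of muddler_tip in the frame of caddy_hole1 below -0.09 m and horizontal distance between muddler_tip and caddy_hole1 below 0.004 m) or (z of muddler_tip in the frame of caddy_hole2 below -0.09 m and horizontal distance between muddler_tip and caddy_hole2 below 0.004 m)) and angle between muddler's own z axis and vertical below 0.1 rad and linear speed of muddler below 0.02 m/s); the robot touches nothing.
It fails at once if the salt mill, glass jar, blue bowl, bottle opener or tumbler is displaced by more than 40 mm (distance of any of salt_mill, jar, bowl, opener, tumbler from where it was at the start of the episode above 0.04 m).
It fails at once if the muddler is let fall down a bore (faster than 0.4 m/s inside it) (((horizontal distance between muddler_tip and caddy_hole0 below 0.015 m and z of muddler_tip in the frame of caddy_hole0 below -0.01 m) or (horizontal distance between muddler_tip and caddy_hole1 below 0.015 m and z of muddler_tip in the frame of caddy_hole1 below -0.01 m) or (horizontal distance between muddler_tip and caddy_hole2 below 0.015 m and z of muddler_tip in the frame of caddy_hole2 below -0.01 m)) and linear speed of muddler above 0.4 m/s).
It also fails if it takes over 61 s, if anything falls off the work surface, if the arm or the gripper's body presses on something with over 40 N, if the wrist force passes 120 N, or if a joint passes its speed limit or range.

## Working session

There is one attempt and no reset: what is moved stays moved. The work goes in short steps, Python scripts to look and compute and a tool call to move; the robot and the scene stay as the last step left them, time stands still between calls to the robot, and variables do not carry over. Pictures are saved under pics/ and viewed, at most 10 in all, crops included, and the job is handed in when it is done.

Besides the shell and the picture viewer there is one more tool, called after "Emit:" by a JSON object that holds its "name" and its "arguments". carry_out: Moves the arm, as the interface text tells. Its arguments: {"type":"object","properties":{"rows":{"type":"string"},"claw":{"type":"number"},"force":{"type":"number"}},"required":["rows"]}

```bash
mkdir -p pics; cat > h.py <<'E'
from station import *
import numpy as np, cv2
def ray(c,px):
    f=192/np.tan(np.radians(c["fov_y"])/2)
    K=np.array([[f,0,c["cx"]],[0,f,c["cy"]],[0,0,1]])
    u=cv2.undistortPoints(np.array([[px]],float),K,np.array(c["distortion"],float))[0,0]
    T=np.linalg.inv(np.array(c["world_to_cam"]))
    return T[:3,3],T[:3,:3]@np.array([u[0],-u[1],-1.])
def at_z(c,px,z):
    o,d=ray(c,px); return o+d*(z-o[2])/d[2]
def tri(rs):
    A=0;b=0
    for o,d in rs:
        d=d/np.linalg.norm(d);P=np.eye(3)-np.outer(d,d);A=A+P;b=b+P@o
    return np.linalg.solve(A,b)
E
python3 - <<'E'
from h import *
np.set_printoptions(precision=4,suppress=True)
H={'muddler':.028,'caddy_hole0':.11,'caddy_hole1':.11,'caddy_hole2':.11,'turntable':0,'salt_mill':.028,'jar':0,'bowl':0,'opener':0,'tumbler':0,'caddy':0}
C={n:read_camera(n) for n in("scene","side","wrist")}
cv2.imwrite("pics/a.png",C["scene"]["img"]);cv2.imwrite("pics/b.png",C["side"]["img"])
for k,h in H.items():
    rs=[]
    for n in C:
        r=place_of(n,k)
        if r:
            r=r[0];print(k,n,np.round(r["centre"]),round(r["confidence"],2),at_z(C[n],r["centre"],h))
            if r["confidence"]>.4: rs.append(ray(C[n],r["centre"]))
    if len(rs)>1: print("   tri",tri(rs))
o=get_obs();print({k:o[k] for k in("t","eef_pos","tool_rot","contact_force")})
E
```

```text
muddler scene [332. 182.] 0.62 [0.505  0.1926 0.028 ]
muddler side [274. 288.] 0.97 [0.5111 0.1865 0.028 ]
   tri [0.5108 0.1903 0.0343]
caddy_hole0 scene [166. 163.] 0.8 [ 0.4881 -0.2084  0.11  ]
caddy_hole0 side [312. 101.] 0.89 [ 0.4957 -0.2446  0.11  ]
   tri [ 0.4981 -0.2075  0.1268]
caddy_hole1 scene [166. 163.] 0.8 [ 0.4881 -0.2084  0.11  ]
caddy_hole1 side [312. 101.] 0.89 [ 0.4957 -0.2446  0.11  ]
   tri [ 0.4981 -0.2075  0.1268]
caddy_hole2 scene [166. 163.] 0.8 [ 0.4881 -0.2084  0.11  ]
caddy_hole2 side [312. 101.] 0.89 [ 0.4957 -0.2446  0.11  ]
   tri [ 0.4981 -0.2075  0.1268]
turntable scene [335. 208.] 0.58 [0.5649 0.1909 0.    ]
turntable side [246. 295.] 0.73 [0.5583 0.1928 0.    ]
   tri [ 0.5598  0.1915 -0.0048]
salt_mill scene [358. 208.] 0.75 [0.5925 0.2353 0.028 ]
salt_mill side [216. 305.] 0.57 [0.5972 0.2323 0.028 ]
   tri [0.5961 0.2339 0.032 ]
jar scene [350. 263.] 0.73 [0.7223 0.1909 0.    ]
jar side [148. 284.] 0.83 [0.7299 0.2045 0.    ]
   tri [ 0.7264  0.1971 -0.002 ]
bowl scene [330. 182.] 0.65 [0.4789 0.1976 0.    ]
bowl side [188. 194.] 0.92 [ 0.7274 -0.014   0.    ]
   tri [0.6495 0.1399 0.1784]
opener scene [256. 168.] 0.84 [0.4072 0.0061 0.    ]
opener side [340. 226.] 0.72 [0.4078 0.0122 0.    ]
   tri [ 0.4062  0.0074 -0.0032]
tumbler scene [179. 280.] 0.91 [ 0.7343 -0.1773  0.    ]
tumbler side [208. 141.] 0.86 [ 0.7369 -0.1928  0.    ]
   tri [ 0.735  -0.1786  0.0077]
caddy scene [160. 198.] 0.61 [ 0.4964 -0.248   0.    ]
caddy side [310. 134.] 0.92 [ 0.4928 -0.2684  0.    ]
   tri [ 0.4958 -0.2503  0.0071]
{'t': 1.8, 'eef_pos': array([0.1524, 0.6576, 0.2313]), 'tool_rot': array([0.    , 0.1137, 0.9935, 0.    ]), 'contact_force': array([-0.103 ,  0.8006,  0.2128])}
```

View pictures.

View pics/a.png

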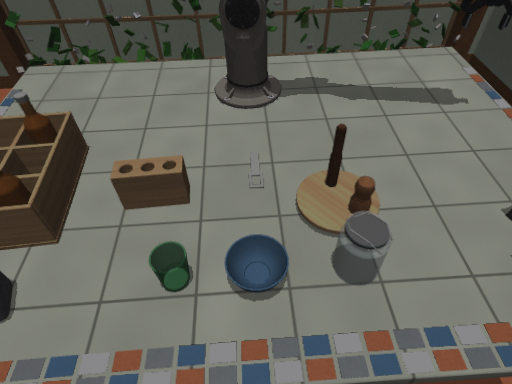

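View pics/b.png

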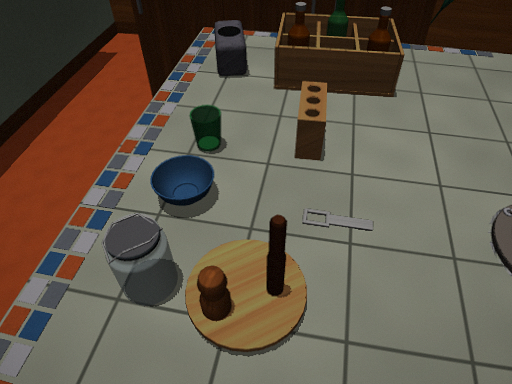

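```bash
python3 - <<'E'
from h import *
np.set_printoptions(precision=4,suppress=True)
for n in("scene","side"):
    c=read_camera(n)
    for r in place_of(n,'caddy_hole0'): print(n,np.round(r["centre"],1),round(r["confidence"],2),at_z(c,r["centre"],.11))
    m=outline_of(n,'muddler')[0]["pixels"];ys,xs=np.where(m)
    print(n,"muddler rows",ys.min(),ys.max(),xs.min(),xs.max())
    t=[xs[ys==ys.min()].mean(),ys.min()]
    print(" top",t,at_z(c,t,.208))
E
```

```text
scene [125.2 168.1] 0.97 [ 0.4969 -0.3024  0.11  ]
scene [166.3 164.1] 0.64 [ 0.4912 -0.2085  0.11  ]
scene muddler rows 125 185 326 345
 top [np.float64(340.5), np.int64(125)] [0.5075 0.1865 0.208 ]
side [310.7  99.2] 0.97 [ 0.5002 -0.2516  0.11  ]
side [313.9 110.1] 0.88 [ 0.4894 -0.2097  0.11  ]
side [310.7  86.5] 0.71 [ 0.5052 -0.3063  0.11  ]
side muddler rows 215 295 265 286
 top [np.float64(277.5), np.int64(215)] [0.5121 0.1817 0.208 ]
```

Emit:
{"name": "carry_out", "arguments": {"rows": "20 -27 10 0;30 -39 10 0;30 -39 10 0;30 -39 0 0;30 -39 0 0;30 -39 0 0;30 -39 0 0;30 -39 0 0;30 -39 0 0;20 -26 0 0", "claw": 85, "force": 40}}

```text
t: 3.35
eef_pos: [0.4339, 0.2903, 0.2616]
tool_rot: [0.0, 0.115, 0.993, 0.0]
contact_force: [-0.2, 0.2, -0.7]
gripper_width: 0.99
grasp_force: 0.0
```

Emit:
{"name": "carry_out", "arguments": {"rows": "25 -34 0 0;26 -35 0 0;25 -34 0 0;0 0 0 0"}}

```text
t: 3.85
eef_pos: [0.5103, 0.1859, 0.2616]
tool_rot: [0.001, 0.117, 0.993, -0.0]
contact_force: [-0.5, 0.4, 0.8]
gripper_width: 0.996
grasp_force: 0.0
```

```bash
python3 - <<'E'
from h import *
np.set_printoptions(precision=4,suppress=True)
c=read_camera("wrist");cv2.imwrite("pics/c.png",c["img"])
print(get_obs()["eef_pos"],np.linalg.inv(np.array(c["world_to_cam"]))[:3,3])
for r in place_of("wrist","muddler"): print(r["centre"],r["confidence"],at_z(c,r["centre"],.028))
for r in outline_of("wrist","muddler"):
    ys,xs=np.where(r["pixels"]);print(r["centre"],r["confidence"],xs.min(),xs.max(),ys.min(),ys.max(),at_z(c,r["centre"],.15))
E
```

```text
[0.5091 0.1882 0.2614] [0.4417 0.2022 0.4049]
[260.4, 162.7] 0.84 [0.513  0.1865 0.028 ]
[261.1, 188.5] 0.8 245 275 152 220 [0.5133 0.1867 0.15  ]
```

View pics/c.png

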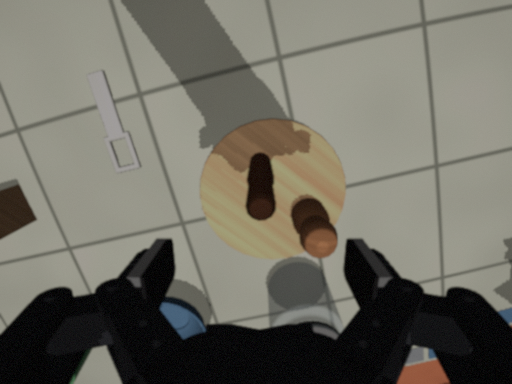

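Emit:
{"name": "carry_out", "arguments": {"rows": "3 -2 -12 0;0 0 -20 0;0 0 -20 0;0 0 -20 0;0 0 -20 0;0 0 -15 0;0 0 0 0;0 0 0 0"}}

```text
t: 5.0
eef_pos: [0.5118, 0.1879, 0.1548]
tool_rot: [0.0, 0.114, 0.994, 0.0]
contact_force: [0.0, 0.7, 0.3]
gripper_width: 0.991
grasp_force: 0.0
```

Emit:
{"name": "carry_out", "arguments": {"rows": "0 0 0 0;0 0 0 0;0 0 0 0;0 0 0 0;0 0 0 0;0 0 0 0;0 0 0 0;0 0 0 0", "claw": 10, "force": 50}}

```text
t: 6.0
eef_pos: [0.5117, 0.1876, 0.1546]
tool_rot: [0.0, 0.114, 0.994, 0.0]
contact_force: [-0.7, -1.7, 4.9]
gripper_width: 0.252
grasp_force: 49.2
```

Emit:
{"name": "carry_out", "arguments": {"rows": "0 0 10 0;0 0 25 0;0 0 35 0;0 0 35 0;0 0 15 0;0 -25 0 0;0 -40 0 0;-3 -45 0 0;-3 -45 0 0;-3 -45 0 0"}}

```text
t: 7.25
eef_pos: [0.5016, -0.0137, 0.2735]
tool_rot: [-0.001, 0.113, 0.994, -0.0]
contact_force: [0.6, -0.6, -2.0]
gripper_width: 0.257
grasp_force: 49.2
```

Emit:
{"name": "carry_out", "arguments": {"rows": "-3 -45 0 0;-3 -45 0 0;0 -40 0 0;0 -20 0 0;0 0 0 0;0 0 0 0"}}

```text
t: 8.0
eef_pos: [0.4963, -0.1611, 0.2737]
tool_rot: [-0.001, 0.113, 0.994, 0.0]
contact_force: [0.2, -0.1, -1.5]
gripper_width: 0.257
grasp_force: 49.2
```

```bash
cat > look.py <<'E'
from h import *
import sys
np.set_printoptions(precision=4,suppress=True)
o=get_obs();print(o["t"],o["eef_pos"],o["gripper_width"])
for n in("wrist","scene","side"):
    c=read_camera(n);cv2.imwrite(f"pics/{sys.argv[1]}_{n}.png",c["img"])
    for k,z in(("caddy_hole0",.11),("muddler",o["eef_pos"][2]-.126)):
        for r in place_of(n,k): print(n,k,np.round(r["centre"],1),round(r["confidence"],2),at_z(c,r["centre"],z))
E
python3 look.py d; cd pics; python3 - <<'E'
import cv2,numpy as np
w=cv2.imread("d_wrist.png");s=cv2.imread("d_scene.png");t=cv2.imread("d_side.png")
f=lambda a:cv2.resize(a,(400,300))
cv2.imwrite("d.png",np.vstack([np.hstack([f(w),f(cv2.resize(s[90:240,60:260],(400,300)))]),np.hstack([f(t),f(t[40:190,240:440])])]))
E
```

```text
8.0 [ 0.4963 -0.1611  0.2737] 0.25688422652208676
wrist caddy_hole0 [178.9 192. ] 0.95 [ 0.4969 -0.2526  0.11  ]
wrist caddy_hole0 [221.  176.2] 0.6 [ 0.4901 -0.2024  0.11  ]
wrist muddler [259.3 181.6] 0.94 [ 0.4959 -0.1611  0.1477]
scene caddy_hole0 [146.7 166. ] 0.93 [ 0.4939 -0.2535  0.11  ]
scene caddy_hole0 [124.6 167.7] 0.76 [ 0.4954 -0.3041  0.11  ]
scene caddy_hole0 [163.8 164.2] 0.64 [ 0.4911 -0.2143  0.11  ]
scene muddler [184.3 153.6] 0.77 [ 0.5014 -0.1591  0.1477]
side caddy_hole0 [313.  111.5] 0.75 [ 0.4908 -0.204   0.11  ]
side caddy_hole0 [312.3  99.4] 0.67 [ 0.4966 -0.2515  0.11  ]
side caddy_hole0 [314.5  91.5] 0.56 [ 0.4945 -0.2858  0.11  ]
side muddler [314.6 108.5] 0.76 [ 0.4873 -0.1596  0.1477]
```

View pics/d.png

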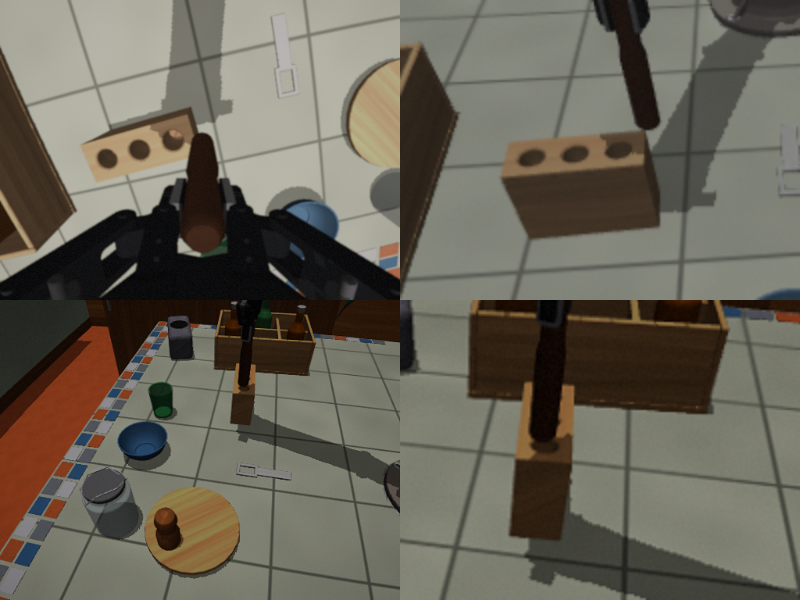

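```bash
cat > rim.py <<'E'
from h import *
import sys
np.set_printoptions(precision=4,suppress=True)
def rim(n,pts,img=None,thr=60,R=14):
    c=read_camera(n); g=cv2.cvtColor(c["img"],cv2.COLOR_BGR2GRAY)
    for p in pts:
        x,y=map(int,p); m=np.zeros_like(g);cv2.circle(m,(x,y),R,255,-1)
        t,_=cv2.threshold(g[m>0].reshape(-1,1),0,255,cv2.THRESH_OTSU)
        b=((g<t)&(m>0)).astype(np.uint8)
        cs,_=cv2.findContours(b,cv2.RETR_EXTERNAL,cv2.CHAIN_APPROX_NONE)
        k=max(cs,key=cv2.contourArea)
        w=np.array([at_z(c,q[0].astype(float),.11)[:2] for q in k])
        A=np.c_[2*w,np.ones(len(w))];s=np.linalg.lstsq(A,(w**2).sum(1),rcond=None)[0]
        print(n,p,t,"circle",s[:2],"r",np.sqrt(s[2]+s[:2]@s[:2]),"bbox mid",(w.min(0)+w.max(0))/2,np.ptp(w,axis=0))
    return c
c=rim("wrist",[(133,201),(179,192),(221,176)])
cv2.imwrite("pics/e.png",cv2.resize(c["img"][140:240,90:290],(800,400),interpolation=cv2.INTER_CUBIC))
rim("scene",[(125,168),(147,166),(168,164)],R=12)
E
python3 rim.py
```

```text
wrist (133, 201) 98.0 circle [ 0.4973 -0.3048] r 0.012919556832199685 bbox mid [ 0.4979 -0.3046] [0.0278 0.0257]
wrist (179, 192) 84.0 circle [ 0.496  -0.2534] r 0.013663101155625688 bbox mid [ 0.4959 -0.2534] [0.0279 0.0279]
wrist (221, 176) 86.0 circle [ 0.4933 -0.2048] r 0.012358305712891308 bbox mid [ 0.4921 -0.2032] [0.0276 0.0288]
scene (125, 168) 84.0 circle [ 0.4981 -0.302 ] r 0.013475017627283148 bbox mid [ 0.4982 -0.3014] [0.0248 0.0295]
scene (147, 166) 85.0 circle [ 0.4959 -0.2527] r 0.013834162633233152 bbox mid [ 0.4957 -0.2535] [0.0252 0.0303]
scene (168, 164) 86.0 circle [ 0.484  -0.2015] r 0.022334986580822266 bbox mid [ 0.486  -0.2024] [0.0448 0.0521]
```

View pics/e.png

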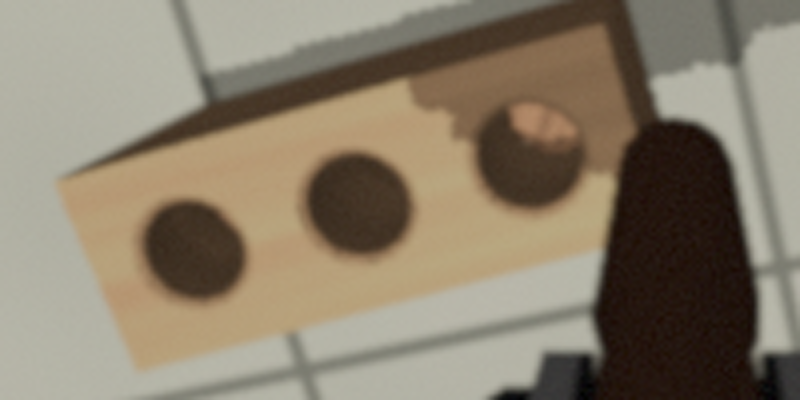

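```bash
python3 - <<'E'
from h import *
np.set_printoptions(precision=4,suppress=True)
c=read_camera("wrist")
for p in((138.5,202.2),(179.7,191.2),(222.5,178.7)): print(at_z(c,p,.11))
m=outline_of("wrist","muddler")[0]["pixels"]
for y in range(172,215,4):
    x=np.where(m[y])[0]; print(y,x.min() if len(x) else 0,x.max() if len(x) else 0,end=' | ')
# projection check: predicted lower-end & top outline for TCP axis
ys,xs=np.where(m);print(ys.min())
o=get_obs()["eef_pos"]
f=192/np.tan(np.radians(c["fov_y"])/2);K=np.array([[f,0,c["cx"]],[0,f,c["cy"]],[0,0,1]])
def proj(P):
    q=(np.array(c["world_to_cam"])@np.append(P,1))[:3];return cv2.projectPoints(np.array([[q[0],-q[1],-q[2]]]),np.zeros(3),np.zeros(3),K,np.array(c["distortion"],float))[0].ravel()
import math
for h,r in((.004,.014),(.095,.014),):
    w=np.array([proj(o+[r*math.cos(a),r*math.sin(a),h-.126]) for a in np.linspace(0,6.28,40)])
    print("pred",h,w.min(0),w.max(0))
E
```

```text
[ 0.4984 -0.3027  0.11  ]
[ 0.4967 -0.253   0.11  ]
[ 0.4937 -0.203   0.11  ]
172 249 266 | 176 246 271 | 180 245 272 | 184 244 273 | 188 244 274 | 192 242 275 | 196 241 275 | 200 241 276 | 204 240 277 | 208 239 278 | 212 238 279 | 170
pred 0.004 [244.4731 168.3456] [274.0934 197.0024]
pred 0.095 [237.6552 198.4159] [281.0551 238.8657]
```

Emit:
{"name": "carry_out", "arguments": {"rows": "-1 -20 0 0;-1 -22 0 0;0 0 0 0;0 0 -15 0;0 0 -15 0;0 0 -5 0;0 0 0 0;0 0 0 0"}}

```text
t: 9.65
eef_pos: [0.4947, -0.2044, 0.2396]
tool_rot: [0.0, 0.114, 0.994, -0.0]
contact_force: [-0.4, -0.3, -1.2]
gripper_width: 0.253
grasp_force: 49.3
```

Emit:
{"name": "carry_out", "arguments": {"rows": "0 0 -3 0;0 0 -3 0;0 0 -3 0;0 0 0 0;0 0 0 0"}}

```text
t: 10.28
eef_pos: [0.4943, -0.2042, 0.2302]
tool_rot: [-0.0, 0.114, 0.994, 0.0]
contact_force: [-0.5, 0.4, -2.1]
gripper_width: 0.257
grasp_force: 49.3
```

Emit:
{"name": "carry_out", "arguments": {"rows": "0 0 -4 0;0 0 -4 0;0 0 -4 0;0 0 0 0;0 0 0 0"}}

```text
t: 10.9
eef_pos: [0.4943, -0.2043, 0.2181]
tool_rot: [-0.0, 0.114, 0.994, 0.0]
contact_force: [-0.3, 1.7, -2.5]
gripper_width: 0.253
grasp_force: 49.2
```

Emit:
{"name": "carry_out", "arguments": {"rows": "0 1 -5 0;0 0 -5 0;0 0 -5 0;0 0 -5 0;0 0 -5 0;0 0 0 0;0 0 0 0"}}

```text
t: 11.78
eef_pos: [0.4945, -0.2036, 0.1934]
tool_rot: [0.0, 0.114, 0.994, -0.0]
contact_force: [0.4, -0.9, -0.8]
gripper_width: 0.25
grasp_force: 49.3
```

Emit:
{"name": "carry_out", "arguments": {"rows": "0 0 -4 0;0 0 -4 0;0 0 -2 0;0 0 -2 0;0 0 -2 0;0 0 0 0;0 0 0 0"}}

```text
t: 12.65
eef_pos: [0.4945, -0.2035, 0.1794]
tool_rot: [0.0, 0.114, 0.994, -0.0]
contact_force: [-0.9, 0.5, -0.9]
gripper_width: 0.254
grasp_force: 49.4
```

Depth 57 mm nominal, no contact: not the 55 bore, most likely. Going on to the 65 mm level.

Emit:
{"name": "carry_out", "arguments": {"rows": "0 0 -2 0;0 0 -2 0;0 0 -2 0;0 0 -2 0;0 0 -2 0;0 0 0 0;0 0 0 0"}}

```text
t: 13.52
eef_pos: [0.4956, -0.2039, 0.1716]
tool_rot: [0.001, 0.114, 0.993, 0.0]
contact_force: [-3.2, 1.3, 17.5]
gripper_width: 0.251
grasp_force: 51.4
```

Emit:
{"name": "carry_out", "arguments": {"rows": "0 0 5 0;0 0 15 0;0 0 20 0;0 0 20 0;0 0 15 0;0 0 5 0;0 0 0 0;1 -25 0 0;1 -25 0 0;0 0 0 0"}}

```text
t: 14.78
eef_pos: [0.4955, -0.2553, 0.2486]
tool_rot: [-0.001, 0.115, 0.993, -0.001]
contact_force: [-0.6, 0.5, -1.9]
gripper_width: 0.258
grasp_force: 49.5
```

Emit:
{"name": "carry_out", "arguments": {"rows": "0 0 0 0;0 0 -5 0;0 0 -3 0;0 0 -3 0;0 0 -3 0;0 0 -3 0;0 0 0 0;0 0 0 0"}}

```text
t: 15.78
eef_pos: [0.4965, -0.2535, 0.2324]
tool_rot: [0.0, 0.114, 0.994, -0.0]
contact_force: [0.5, 0.2, -2.3]
gripper_width: 0.252
grasp_force: 49.5
```

Emit:
{"name": "carry_out", "arguments": {"rows": "0 0 -4 0;0 0 -4 0;0 0 -4 0;0 0 -4 0;0 0 -4 0;0 0 -4 0;0 0 0 0;0 0 0 0"}}

```text
t: 16.77
eef_pos: [0.4965, -0.2535, 0.2084]
tool_rot: [0.0, 0.114, 0.994, -0.0]
contact_force: [0.5, 0.6, -1.7]
gripper_width: 0.254
grasp_force: 49.4
```

Emit:
{"name": "carry_out", "arguments": {"rows": "0 0 -5 0;0 0 -5 0;0 0 -5 0;0 0 -5 0;0 0 -3 0;0 0 0 0;0 0 0 0"}}

```text
t: 17.65
eef_pos: [0.4965, -0.2535, 0.1855]
tool_rot: [0.0, 0.114, 0.994, -0.0]
contact_force: [0.5, 0.3, -1.8]
gripper_width: 0.258
grasp_force: 49.4
```

Emit:
{"name": "carry_out", "arguments": {"rows": "0 0 -2 0;0 0 -2 0;0 0 -2 0;0 0 0 0;0 0 0 0"}}

```text
t: 18.27
eef_pos: [0.4965, -0.2534, 0.1793]
tool_rot: [-0.0, 0.114, 0.994, -0.0]
contact_force: [0.3, 1.1, -2.1]
gripper_width: 0.254
grasp_force: 49.4
```

Emit:
{"name": "carry_out", "arguments": {"rows": "0 0 -4 0;0 0 -5 0;0 0 -5 0;0 0 -5 0;0 0 -5 0;0 0 -5 0;0 0 0 0;0 0 0 0"}}

```text
t: 19.27
eef_pos: [0.4965, -0.2535, 0.1504]
tool_rot: [0.0, 0.114, 0.994, -0.0]
contact_force: [0.7, -0.2, -1.2]
gripper_width: 0.255
grasp_force: 49.4
```

Emit:
{"name": "carry_out", "arguments": {"rows": "0 0 -2 0;0 0 -2 0;0 0 -2 0;0 0 -1 0;0 0 -1 0;0 0 -1 0;0 0 0 0;0 0 0 0"}}

```text
t: 20.27
eef_pos: [0.4966, -0.2535, 0.1416]
tool_rot: [0.0, 0.114, 0.994, -0.0]
contact_force: [0.2, 1.3, 3.6]
gripper_width: 0.256
grasp_force: 49.9
```

Touched the cork at 95 mm. Pressing 1 mm more, then releasing gently and rising.

Emit:
{"name": "carry_out", "arguments": {"rows": "0 0 -1 0;0 0 0 0;0 0 0 0"}}

```text
t: 20.65
eef_pos: [0.4971, -0.2538, 0.1416]
tool_rot: [0.001, 0.114, 0.994, 0.0]
contact_force: [-1.8, 1.4, 11.7]
gripper_width: 0.253
grasp_force: 50.9
```

Emit:
{"name": "carry_out", "arguments": {"rows": "0 0 0 0;0 0 0 0;0 0 0 0;0 0 0 0;0 0 0 0;0 0 0 0;0 0 0 0;0 0 0 0", "claw": 60}}

```text
t: 21.65
eef_pos: [0.4964, -0.2534, 0.1403]
tool_rot: [0.0, 0.114, 0.994, 0.0]
contact_force: [0.6, 0.4, 0.6]
gripper_width: 0.703
grasp_force: 0.0
```

Emit:
{"name": "carry_out", "arguments": {"rows": "0 0 5 0;0 0 20 0;0 0 25 0;0 0 30 0;0 0 30 0;0 0 30 0;0 0 20 0;0 0 0 0;0 0 0 0"}}

```text
t: 22.78
eef_pos: [0.496, -0.2531, 0.2995]
tool_rot: [-0.001, 0.114, 0.994, 0.0]
contact_force: [0.7, 0.3, -1.1]
gripper_width: 0.702
grasp_force: 0.0
```

```bash
python3 look.py f; cd pics; python3 - <<'E'
import cv2,numpy as np
w=cv2.imread("f_wrist.png");s=cv2.imread("f_scene.png");t=cv2.imread("f_side.png")
f=lambda a:cv2.resize(a,(400,300))
cv2.imwrite("f.png",np.vstack([np.hstack([f(w),f(s[90:240,60:260])]),np.hstack([f(t),f(t[40:190,240:440])])]))
E
```

```text
22.775 [ 0.496  -0.2531  0.2995] 0.7018999820801572
wrist caddy_hole0 [261.8 167.6] 0.9 [ 0.4959 -0.2501  0.11  ]
wrist caddy_hole0 [220.6 185.4] 0.74 [ 0.5058 -0.3026  0.11  ]
wrist caddy_hole0 [298.1 155.6] 0.57 [ 0.4916 -0.2061  0.11  ]
wrist muddler [261.  157.2] 0.89 [ 0.4731 -0.2462  0.1735]
scene caddy_hole0 [122.4 166.5] 0.96 [ 0.4909 -0.31    0.11  ]
scene caddy_hole0 [146.6 166.4] 0.83 [ 0.4953 -0.2536  0.11  ]
scene caddy_hole0 [166.3 162.3] 0.71 [ 0.4849 -0.2092  0.11  ]
side caddy_hole0 [312.5  86.6] 0.97 [ 0.5009 -0.3067  0.11  ]
side caddy_hole0 [313.1 100. ] 0.71 [ 0.4946 -0.2493  0.11  ]
side caddy_hole0 [314.6 111.6] 0.57 [ 0.4874 -0.2042  0.11  ]
side muddler [313.6 100.2] 0.43 [ 0.4909 -0.1491  0.1735]
```

View pics/f.png

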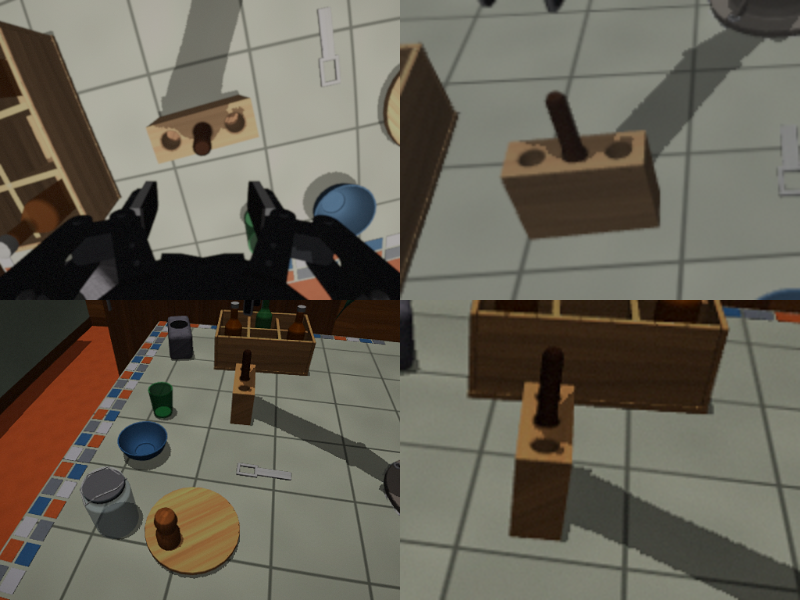

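The muddler stands upright in the middle bore with its shoulder flush (foot near pixel 313,100 in the side view). The gripper is clear of it and the other things haven't moved.

```bash
python3 -c "
from station import *
print(hand_in())"
```

```text
the job is handed in; nothing more can be done
None
```

The muddler is in the middle bore, lowered until it touched the floor about 95 mm down, then released and left standing upright; nothing else looked moved in the pictures, and I handed the job in at about 23 s without seeing the judge's verdict.

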